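# Fit the hand wheel on the gear unit's splined shaft

## Robot

A 7-joint arm with a two-finger parallel gripper is mounted at the origin on a cart in front of the work surface, level with it; the furniture and walls round the work are solid. World frame = base frame: x ahead of the robot, y to its left, z up, the work surface at z = 0. Lengths are in m, angles in rad, forces in N, time in s.
With the tool pointing down it reaches from about 0.4 to 0.85 m from the base axis. Payload 4.5 kg.
Tool frame: the origin (TCP) lies at the very end of the fingers, on their centre line; the grasp point (between the pads) lies 19 mm behind it (tcp_to_grasp is the z of the grasp point in the tool frame, in m); z points along the fingers, y is the line along which they close (so a half turn about z gives the same grasp; the last joint's range is limited). The gripper opens to 88 mm and grips with 3 to 60 N. Pads are 18 mm wide; open, the fingers measure 123 mm over their backs; the gripper's body (75 mm by 187 mm) begins 45 mm behind the grasp point.
Start: joints at [-1.189, 0.689, -0.195, 1.565, 0.157, 0.902, -0.215], TCP at [0.213, 0.588, 0.2] pointing down, gripper open.
Joint ranges: [-3.01, 3.01], [-0.46, 2.08], [-1.47, 1.51], [0.13, 2.56], [-1, 4.14], [0.04, 2.09], [-2.66, 2.66]. Speed limits (rad/s): [2.57, 2.57, 3.14, 3.14, 3.14, 3.14, 3.14].

## Interface

Orientations are given as a unit quaternion [x, y, z, w].
In Python, from plant import * gives the robot as it stands. The module is installed in compiled form; this text tells all that it offers.
- The arm moves only by the shell command python3 -m jog 'ROWS' [OPENING] [FORCE]. ROWS is JSON, a list that holds one entry, the list of rows, each a list of 6 numbers: the shift along the tool's x, y, z in m, then the turn, a rotation vector about the tool's x, y, z in rad. In form: [[[dx, dy, dz, ax, ay, az], ...]]. A call has 1 to 12 rows; each row shifts and turns the commanded pose from where the row before left it, along the tool's axes as they then stand; what a row does not reach is not made up. A row lasts 1/8 s, in which the tool goes at most 62.5 mm and 10.7 degrees, less where a joint would pass 70% of its speed; a pose out of reach is approached as far as the arm can. A call with a gripper value outside its range is refused whole. OPENING is the finger opening in m, from 0 to 0.0881, set as the call begins (- or left out, the last holds). The fingers move at their own pace and stop on an object; FORCE is the grip in N (left out, the last holds). Time passes only in rows, so rows that do not move let the fingers close. It gives the time, the measured TCP pose, the force, the opening and the grip force at its end, in the units of the state.
- get_state(): the state, without advancing time (a new reading comes with each control period).
- snapshot(name): name is "scene" or "top"; returns a dict with "frame" (420x560x3 uint8, red, green, blue), "mtx" (3x3 intrinsics, pixels), "xyz" and "orientation" of the camera in the world. Camera axes: x right, y down, z forward; pixel columns grow to the right and rows downward; lengths in m; the calibration is good to about 2 mm. A picture is of the moment at which its call begins. There is no depth.
- finish_job(): hands the job in; it is judged then, once.
The state is a dict: "clock": time; "q": joint angles; "qd": joint speeds; "joint_torque": joint torques, N m; "tool_pos": TCP position; "eef_rot": TCP orientation; "contact_force": force on the tool from outside, world axes, zero at the start; "moment": the same for the moment, N m; "opening": opening from 0.0 (shut) to 1.0 (fully open); "finger_force": force on a finger pad.
Only numpy, scipy, OpenCV 4.12 (cv2) and the standard library are available. Lean on these libraries where they do the work, as an engineer would, in place of code of your own. Each camera call takes 0.05 s, during which the arm holds its last target. There are 200 camera calls.

## Task

Swing the flat cover on top of the blue gear unit fully aside about its pivot screw so that the round port is clear and leave it there. Then set the hand wheel, red grip upward, on the splined shaft in the port, turn it while pressing down gently until its socket finds the splines and it drops, see that it sits fully home, and let go. Do not shove the tape measure beside it.

Things in the scene. Friction and masses are not known exactly. Their poses are not given: they have to be found in the camera images.
- gear_unit: Blue gear case on a grey foot, fixed to the bench, 190 (along its x) x 150 (along its y) x 70 mm high. Origin: on the bench under the centre of the port; z up. In its flat top is a round port, 74 mm in diameter and 32 mm deep, with a splined shaft standing in its middle. The port's floor, on which a fully seated wheel hub stands, is 38 mm above the bench.
- port (a point): Centre of the port's mouth on the shaft's axis, at the level of the case top, 70 mm above the bench.
- shaft_nose (a point): Tip of the steel shaft, 66 mm above the bench: a plain round nose 14 mm in diameter, its last 5 mm tapered to 6 mm. Four keys in a cross (8 mm wide, 30 mm over opposite keys) reach from the port's floor to 56 mm above the bench. They stand at any angle (not measured, visible once the port is open). The shaft resists turning with 0.5 N m.
- cover_pivot (a point): Axis of the cover's pivot screw, at the level of the case top; 62 mm from the port's axis, toward the gear unit's +x.
- cover (a joint): Turn of the flat aluminium cover (84 mm round plate with a tab, 4 mm thick, top face 75 mm above the bench) about its upright pivot screw. 0: shut, centred over the port; grows anticlockwise seen from above, to a stop at 1.75 rad. From 1.25 rad on the port is clear for the hub. It stays where it is left; it takes about 1.5 N at the knob.
- cover_knob (a point): Middle of the red round knob on the cover's tab, 115 mm from the pivot axis, 94 mm above the bench; with the cover shut it lies on the far side of the port from the pivot. The knob is 18 mm in diameter and spans 83 to 105 mm above the bench, on a thin stem.
- turn_wheel: Hand wheel, 87 mm high, about 0.35 kg, standing upright on the bench on its hub. Origin: centre of the hub's underside; z up along its axis. Steel hub 52 mm in diameter from 0 to 46 mm, black scalloped disc 100 mm in diameter from 46 to 56 mm, above it a red grip bar 66 mm long along the wheel's x, 18 mm thick along its y, from 56 to 87 mm above the origin.
- wheel_socket (a point): Centre of the socket's mouth in the hub's underside (same point as the wheel's origin). Cross-shaped socket, 34 mm deep, slots along the wheel's x and y, 12 mm wide and 36 mm long: it fits at every quarter turn with about 7 degrees of play either way. Until the slots meet the keys the underside rests on the key tops, 18 mm above its seat; then it drops onto the port's floor.
- tape_measure: Yellow tape measure, 76 x 79 x 33 mm, origin at the centre of its underside; a bystander, loose.

How it is judged:
On the way, in this order (a step that is already met when the one before it is completed fails the run):
1. the cover is swung aside, clear of the port (value of joint cover above 1.2 rad), for 0.2 s.
2. the hand wheel has dropped over the splines onto its seat (z of turn_wheel in the frame of gear_unit below 0.042 m and horizontal distance between turn_wheel and port below 0.006 m), for 0.2 s.
At the end, for the whole second after the job is handed in: The cover is still swung aside (at least 1.2 rad), and the hand wheel stands released and still on the shaft, upright within 0.1 rad, within 6 mm of the port's axis, its hub within 4 mm of the port's floor (over the keys) (all of step 2 and value of joint cover above 1.2 rad and z of turn_wheel in the frame of gear_unit above 0.034 m and angle between turn_wheel's own z axis and vertical below 0.1 rad and linear speed of turn_wheel below 0.01 m/s); the robot touches nothing.
It fails at once if the tape measure is shifted by more than 30 mm (distance of tape_measure from where it was at the start of the episode above 0.03 m).
It fails at once if the hand wheel is pressed on the gear unit with more than 60 N (contact force between turn_wheel and gear_unit above 60 N).
It also fails if it takes over 58 s, if anything falls off the work surface, if the arm or the gripper's body presses on something with over 40 N, if the wrist force passes 120 N, or if a joint passes its speed limit or range.

## Working session

There is one attempt and no reset: what is moved stays moved. The work goes in short steps, Python scripts to look and compute and a shell command to move; the robot and the scene stay as the last step left them, time stands still between calls to the robot, and variables do not carry over. Pictures are saved under pics/ and viewed, at most 10 in all, crops included, and the job is handed in when it is done.

```bash
mkdir -p pics
cat > h.py <<'E'
from plant import *
import numpy as np, cv2
from scipy.spatial.transform import Rotation as R
def snap(n,f,crop=None,k=1):
    s=snapshot(n); im=s["frame"][:,:,::-1]
    if crop: x0,y0,x1,y1=crop; im=im[y0:y1,x0:x1]
    im=cv2.resize(im,None,fx=k,fy=k,interpolation=cv2.INTER_CUBIC); cv2.imwrite("pics/"+f,im)
    np.savez("cam_%s.npz"%n,mtx=s["mtx"],xyz=s["xyz"],o=s["orientation"]); return s
def px(n,u,v,z):
    c=np.load("cam_%s.npz"%n); d=R.from_quat(c["o"]).apply(np.linalg.inv(c["mtx"])@[u,v,1]); p=c["xyz"]; return p+d*(z-p[2])/d[2]
def proj(n,P):
    c=np.load("cam_%s.npz"%n); q=c["mtx"]@R.from_quat(c["o"]).inv().apply(np.array(P)-c["xyz"]); return q[:2]/q[2]
E
python3 - <<'E'
from h import *
for n in("top","scene"):
    s=snap(n,n+"0.png",k=1.4); print(n,s["xyz"],s["orientation"],s["mtx"])
st=get_state(); print(st["tool_pos"],st["eef_rot"],R.from_quat(st["eef_rot"]).as_matrix(),st["clock"])
E
```

```text
top [ 0.43763142 -0.24450407  0.93228041] [-0.69879934  0.71182617 -0.05861526  0.03933499] [[461.83050458   0.         267.18494376]
 [  0.         461.83050458 206.6754179 ]
 [  0.           0.           1.        ]]
scene [0.25685349 0.25358775 0.75452175] [-0.25019814  0.90000689 -0.34428413  0.09411131] [[502.04121601   0.         279.23803747]
 [  0.         502.04121601 214.26151241]
 [  0.           0.           1.        ]]
[0.21286693 0.58698242 0.19958886] [ 1.73007160e-01  9.84920223e-01 -8.18897222e-04 -8.42270410e-05] [[-9.40137031e-01  3.40796363e-01 -4.49263997e-04]
 [ 3.40796639e-01  9.40135704e-01 -1.58395311e-03]
 [-1.17436333e-04 -1.64224063e-03 -9.99998645e-01]] 0.1
```

View pics/top0.png

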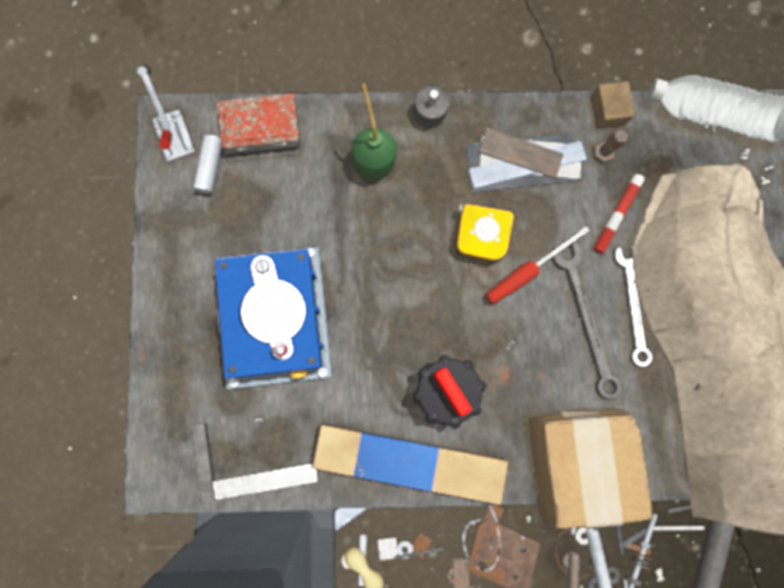

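View pics/scene0.png

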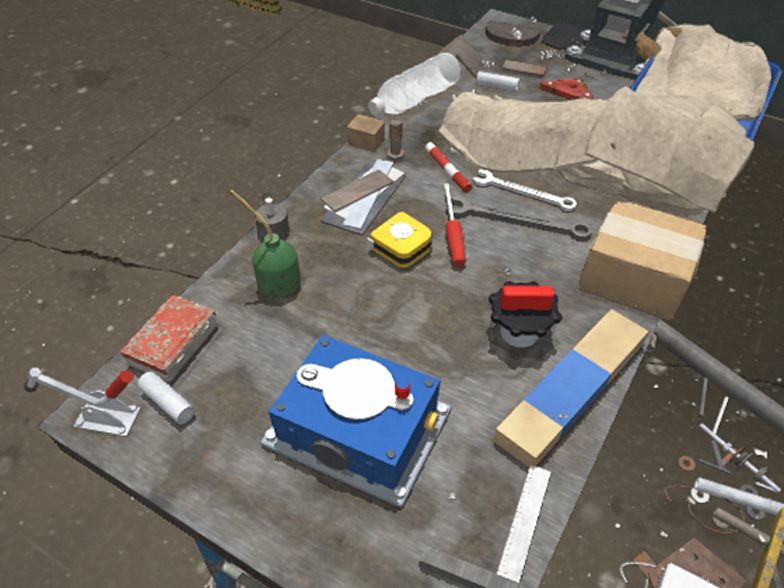

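Top view (×1.4): pivot screw (262,267), plate centre (273,311), knob (281,350), wheel grip (454,391) running from (441,370) to (466,413), tape (486,232). In the scene view the knob is at (403,390) and the grip's top centre at (527,292).

Run:
```python
from h import *
np.set_printoptions(precision=4,suppress=True)
t=lambda u,v,z:px("top",u/1.4,v/1.4,z); s=lambda u,v,z:px("scene",u/1.4,v/1.4,z)
piv=t(262,267,.077);pl=t(273,311,.075);kn=t(281,350,.105)
print(piv,pl,kn,np.linalg.norm((piv-pl)[:2]),np.linalg.norm((piv-kn)[:2]))
print("scene",s(310,374,.077),s(360,388,.075),s(403,384,.105))
a,b=t(441,370,.087),t(466,413,.087);print("wheel",t(454,391,.087),a,b,np.linalg.norm(a-b),s(527,292,.087), t(450,393,.056))
print("tape",t(486,232,.033))
st=get_state();r=R.from_quat(st["eef_rot"]);print("to knob in tool axes",r.inv().apply(kn-st["tool_pos"]))
```

```text
[ 0.5894 -0.1199  0.077 ] [ 0.5303 -0.1344  0.075 ] [ 0.477  -0.1484  0.105 ] 0.06089565786720345 0.11595544475642328
scene [ 0.5889 -0.1169  0.077 ] [ 0.5283 -0.1318  0.075 ] [ 0.478  -0.1442  0.105 ]
wheel [ 0.4206 -0.3698  0.087 ] [ 0.448  -0.3538  0.087 ] [ 0.3923 -0.3842  0.087 ] 0.06348083800126479 [ 0.42   -0.3618  0.087 ] [ 0.4175 -0.3689  0.056 ]
tape [ 0.643 -0.432  0.033]
to knob in tool axes [-0.499  -0.6012  0.0956]
```

```bash
python3 -m jog '[[[-0.059,-0.0028,0,0,0,0.095],[-0.059,-0.0028,0,0,0,0.095],[-0.059,-0.0028,0,0,0,0.095],[-0.059,-0.0028,0,0,0,0.095],[-0.059,-0.0028,0,0,0,0.095],[-0.059,-0.0028,0,0,0,0.095],[-0.059,-0.0028,0,0,0,0.095],[-0.059,-0.0028,0,0,0,0.095],[-0.059,-0.0028,0,0,0,0.095],[-0.059,-0.0028,0,0,0,0.095],[-0.059,-0.0028,0,0,0,0.095],[-0.059,-0.0028,0,0,0,0.095]]]' 0.044
cat >> h.py <<'E'
def go(x,y,z,yaw_y):
    "remaining shift (tool axes, first-shift-then-turn) and turn to have tool y at azimuth yaw_y (deg)"
    st=get_state(); r=R.from_quat(st["eef_rot"]); a=np.deg2rad(yaw_y)
    Y=np.array([np.cos(a),np.sin(a),0]);Z=np.array([0,0,-1.]);X=np.cross(Y,Z)
    T=R.from_matrix(np.c_[X,Y,Z])
    np.set_printoptions(precision=4,suppress=True)
    print("pos",st["tool_pos"],"yaw",np.rad2deg(np.arctan2(*r.as_matrix()[1::-1,1])),"F",st["contact_force"],"t",st["clock"],"op",st["opening"]*.0881,"q",st["q"])
    d=np.array([x,y,z])-st["tool_pos"]
    print("shift now-axes",r.inv().apply(d),"turn",(r.inv()*T).as_rotvec(),"shift target-axes",T.inv().apply(d))
E
python3 -c "
from h import *
go(0.4775,-0.1465,0.14,-76.5)"
```

```text
clock: 1.6
tool_pos: [0.6211, 0.0526, 0.1998]
eef_rot: [0.678, 0.735, -0.0, -0.0]
contact_force: [-0.1, 0.1, 0.2]
opening: 0.496
finger_force: 0.0
pos [0.6211 0.0526 0.1998] yaw 4.585892108085685 F [-0.0699  0.0779  0.1877] t 1.6 op 0.04371102082296557 q [-0.1902  0.6849  0.0574  1.579  -0.0472  0.8795 -0.0355]
shift now-axes [-0.187  -0.159   0.0599] turn [-0.0004  0.0002  1.4152] shift target-axes [-0.1861  0.1601  0.0598]
```

```bash
python3 -m jog '[[[-0.0468,-0.0398,0,0,0,0],[-0.0468,-0.0398,0,0,0,0],[-0.0468,-0.0398,0,0,0,0],[-0.0468,-0.0398,0,0,0,0],[0,0,0.0075,0,0,0.177],[0,0,0.0075,0,0,0.177],[0,0,0.0075,0,0,0.177],[0,0,0.0075,0,0,0.177],[0,0,0.0075,0,0,0.177],[0,0,0.0075,0,0,0.177],[0,0,0.0075,0,0,0.177],[0,0,0.0075,0,0,0.177]]]' 0.044
python3 -c "
from h import *
go(0.4775,-0.1465,0.088,-76.5)
snap('top','top1.png',crop=(130,150,330,300),k=4)"
```

```text
clock: 3.1
tool_pos: [0.4776, -0.1451, 0.1398]
eef_rot: [0.993, 0.116, -0.0, -0.0]
contact_force: [-0.1, 0.3, 0.4]
opening: 0.498
finger_force: 0.0
pos [ 0.4776 -0.1451  0.1398] yaw -76.68989439765126 F [-0.137   0.2516  0.3789] t 3.1 op 0.04386408906445736 q [-0.0384  0.6601  0.3947  2.0195 -0.4681  0.5502 -0.6519]
shift now-axes [-0.0004  0.0014  0.0518] turn [-0.0004  0.0004 -0.0033] shift target-axes [-0.0005  0.0014  0.0518]
```

View pics/top1.png

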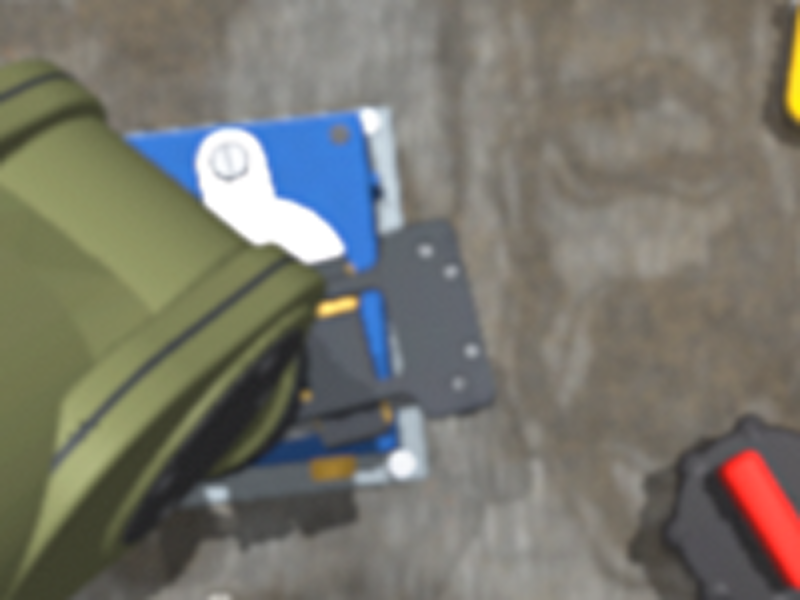

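The gripper hides the knob, and the gripper sits over the tab as planned. I'll lower the open fingers around the knob and close gently.

```bash
python3 -m jog '[[[0,0.0014,0.018,0,0,0],[0,0,0.018,0,0,0],[0,0,0.017,0,0,0],[0,0,0,0,0,0]]]' 0.044
python3 -m jog '[[[0,0,0,0,0,0],[0,0,0,0,0,0],[0,0,0,0,0,0],[0,0,0,0,0,0]]]' 0.010 8
python3 -c "
from h import *
go(0.4775,-0.1465,0.088,-76.5)
p=np.array([.589,-.1185]);d=p-get_state()['tool_pos'][:2];print(np.linalg.norm(d))
s=snap('scene','s1.png',crop=(170,220,350,360),k=4)"
```

```text
clock: 3.65
tool_pos: [0.4773, -0.1462, 0.0865]
eef_rot: [0.993, 0.12, -0.001, -0.001]
contact_force: [-0.2, 0.7, -0.2]
opening: 0.5
finger_force: 0.0
clock: 4.15
tool_pos: [0.4783, -0.1466, 0.0876]
eef_rot: [0.993, 0.119, 0.0, 0.0]
contact_force: [-0.4, 0.6, 0.1]
opening: 0.115
finger_force: 0.0
pos [ 0.4783 -0.1466  0.0876] yaw -76.36134684748018 F [-0.4188  0.6456  0.1082] t 4.15 op 0.010096058921191548 q [ 0.0208  0.7437  0.3058  2.054  -0.526   0.4183 -0.596 ]
shift now-axes [-0.0007 -0.0003 -0.0004] turn [ 0.0001 -0.0005  0.0024] shift target-axes [-0.0007 -0.0003 -0.0004]
0.1142196981426807
```

View pics/s1.png

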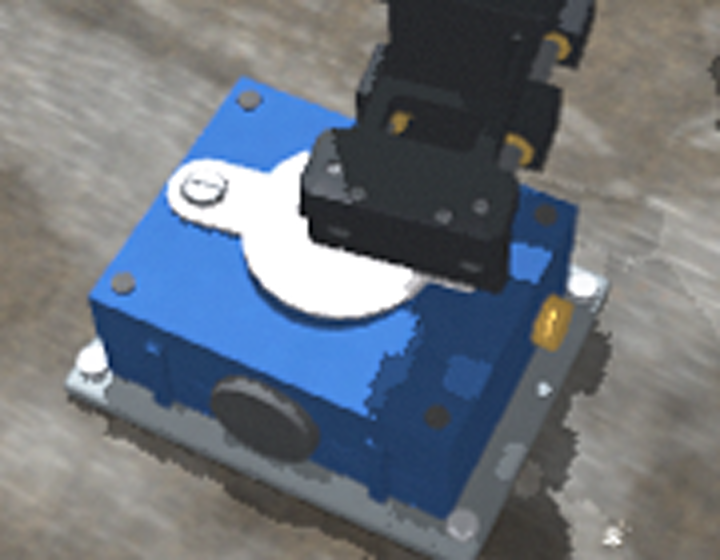

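The fingers reached 10 mm, so the knob isn't between the pads. I'll check this geometrically by projecting the gripper and the nominal knob into the picture.

```bash
python3 - <<'E'
from h import *
st=get_state();r=R.from_quat(st["eef_rot"]);p=st["tool_pos"]
c=lambda P:((proj("scene",P)-[170,220])*4).round()
print("tcp",c(p),"knobtop",c([.4775,-.1462,.105]),"pivot",c([.589,-.1185,.077]))
for x in(-.0375,.0375):
  for y in(-.0935,.0935): print(x,y,c(p+r.apply([x,y,-.064])))
E
python3 -m jog '[[[0,0,0,0,0,0]]]' 0.044 8
python3 -m jog '[[[0,0,-0.03,0,0,0],[0,0,-0.04,0,0,0],[0.05,0,0,0,0,0],[0.06,0,0,0,0,0],[0,0,0,0,0,0]]]' 0.044 8
python3 -c "
from h import *
go(0.4775,-0.1465,0.088,-76.5)
s=snap('scene','s2.png',crop=(170,220,350,360),k=4)"
```

```text
tcp [473. 238.] knobtop [475. 214.] pivot [208. 186.]
-0.0375 -0.0935 [503. 376.]
-0.0375 0.0935 [632. -14.]
0.0375 -0.0935 [297. 319.]
0.0375 0.0935 [454. -55.]
clock: 4.32
tool_pos: [0.4781, -0.1466, 0.0873]
eef_rot: [0.993, 0.119, 0.0, -0.0]
contact_force: [0.1, 0.6, 0.2]
opening: 0.204
finger_force: 0.0
clock: 4.95
tool_pos: [0.5897, -0.1178, 0.1569]
eef_rot: [0.993, 0.122, 0.002, -0.0]
contact_force: [-0.8, -0.6, 0.4]
opening: 0.497
finger_force: 0.0
pos [ 0.5897 -0.1178  0.1569] yaw -76.00022459981786 F [-0.845  -0.5862  0.3553] t 4.95 op 0.04379162110526262 q [-0.1315  0.7541  0.4577  1.7089 -0.4469  0.78   -0.7861]
shift now-axes [-0.1161  0.0007  0.0684] turn [ 0.0004 -0.0041  0.0087] shift target-axes [-0.1158  0.0017  0.0689]
```

View pics/s2.png

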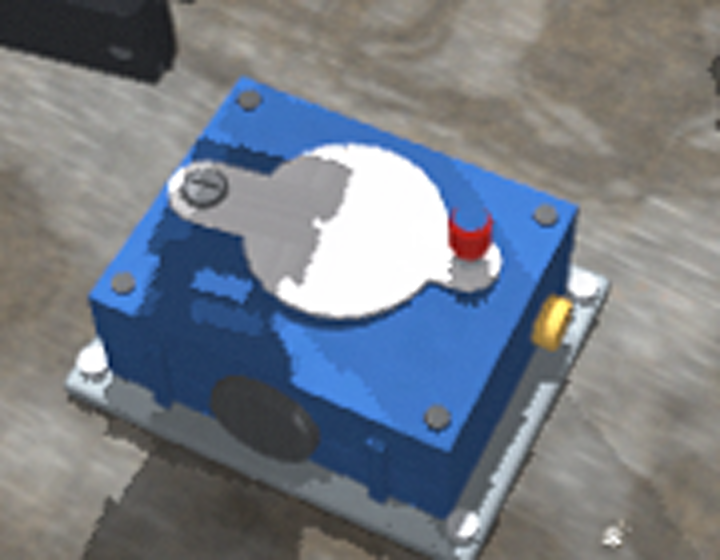

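```bash
python3 - <<'E'
from h import *
r=R.from_matrix(R.from_quat([0.993,0.116,0,0]).as_matrix());p=np.array([.4776,-.1451,.1398])
c=lambda P:((proj("top",P)-[130,150])*4).round()
print("tcp",c(p))
for z in(-.064,-.1):
 for x in(-.0375,.0375):
  for y in(-.0935,.0935): print(z,x,y,c(p+r.apply([x,y,z])))
# now, full scene
E
python3 -c "
from h import *
st=get_state();r=R.from_quat(st['eef_rot']);p=st['tool_pos']
s=snap('scene','s3.png',k=1.4)
c=lambda P:(proj('scene',P)*1.4).round()
print('tcp',c(p),'z-60',c(p+r.apply([0,0,-.064])))
for x in(-.0375,.0375):
  for y in(-.0935,.0935): print(x,y,c(p+r.apply([x,y,-.064])))
"
```

```text
tcp [266. 395.]
-0.064 -0.0375 -0.0935 [ 31. 542.]
-0.064 -0.0375 0.0935 [500. 421.]
-0.064 0.0375 -0.0935 [-11. 354.]
-0.064 0.0375 0.0935 [453. 237.]
-0.1 -0.0375 -0.0935 [  6. 545.]
-0.1 -0.0375 0.0935 [500. 417.]
-0.1 0.0375 -0.0935 [-37. 347.]
-0.1 0.0375 0.0935 [451. 224.]
tcp [307. 331.] z-60 [302. 291.]
-0.0375 -0.0935 [302. 370.]
-0.0375 0.0935 [365. 239.]
0.0375 -0.0935 [229. 351.]
0.0375 0.0935 [302. 225.]
```

View pics/s3.png

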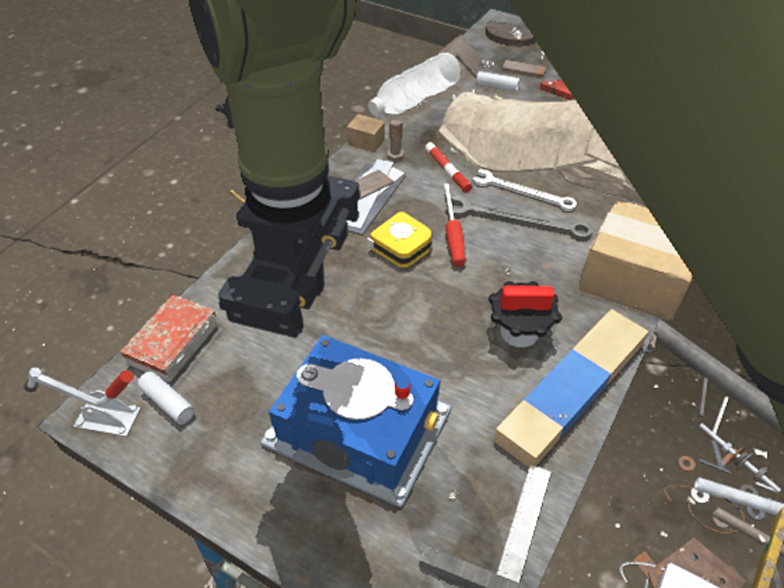

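The picture shows the gripper sitting about 45 px higher than the reported pose predicts, with no fingertips at the projected TCP (307,331). Plan position agrees. So the true tip appears to be about 55–60 mm higher than reported. I'll test that by touch over the knob, going down in small steps.

```bash
python3 -m jog '[[[-0.058,0.0005,0,0,0,0],[-0.058,0.0005,0,0,0,0],[0,0,0.03,0,0,0],[0,0,0.034,0,0,0],[0,0,0,0,0,0]]]' 0.044
python3 -m jog '[[[0,0,0.005,0,0,0],[0,0,0.005,0,0,0],[0,0,0,0,0,0]]]' 0.044
python3 -c "
from h import *
go(0.4775,-0.1465,0.088,-76.5)
st=get_state();r=R.from_quat(st['eef_rot']);p=st['tool_pos']
s=snap('scene','s4.png',crop=(170,180,370,330),k=4)
c=lambda P:((proj('scene',P)-[170,180])*4).round()
print('tcp',c(p),'tcp+.06',c(p+[0,0,.06]),c(p+r.apply([.0375,-.0935,-.064])),c(p+r.apply([.0375,-.0935,-.124])))
"
```

```text
clock: 5.68
tool_pos: [0.4693, -0.149, 0.0922]
eef_rot: [0.993, 0.118, -0.003, -0.001]
contact_force: [-0.6, 0.6, -0.7]
opening: 0.499
finger_force: 0.0
clock: 6.05
tool_pos: [0.4727, -0.149, 0.0836]
eef_rot: [0.993, 0.119, 0.0, 0.0]
contact_force: [0.5, -0.1, 0.5]
opening: 0.5
finger_force: 0.0
pos [ 0.4727 -0.149   0.0836] yaw -76.36158512845608 F [ 0.5217 -0.0938  0.4919] t 6.05 op 0.04407166118824386 q [ 0.0306  0.7473  0.3008  2.0697 -0.544   0.3998 -0.5702]
shift now-axes [ 0.0053 -0.0013 -0.0044] turn [ 0.0002 -0.0005  0.0024] shift target-axes [ 0.0053 -0.0013 -0.0044]
tcp [488. 405.] tcp+.06 [492. 315.] [314. 487.] [307. 389.]
```

View pics/s4.png

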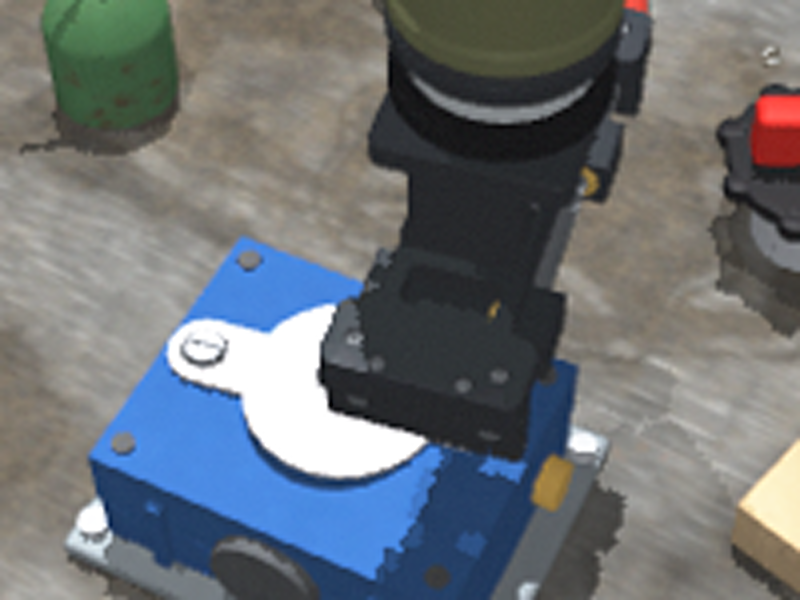

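The body's lower corner at (330,410) matches a z offset of roughly +50 mm. I'll step down and check the force and opening.

```bash
python3 -m jog '[[[0.005,-0.001,0.004,0,0,0],[0,0,0.004,0,0,0],[0,0,0.004,0,0,0],[0,0,0,0,0,0]]]' 0.044
python3 -m jog '[[[0,0,0.004,0,0,0],[0,0,0.004,0,0,0],[0,0,0.004,0,0,0],[0,0,0,0,0,0]]]' 0.044
python3 -m jog '[[[0,0,0.004,0,0,0],[0,0,0.004,0,0,0],[0,0,0,0,0,0]]]' 0.044
python3 -m jog '[[[0,0,0,0,0,0],[0,0,0,0,0,0],[0,0,0,0,0,0],[0,0,0,0,0,0]]]' 0.010 8
```

```text
clock: 6.6
tool_pos: [0.4768, -0.1468, 0.0709]
eef_rot: [0.993, 0.119, -0.0, -0.0]
contact_force: [0.3, 0.2, 0.5]
opening: 0.501
finger_force: 0.0
clock: 7.1
tool_pos: [0.4769, -0.1468, 0.0589]
eef_rot: [0.993, 0.119, -0.0, -0.0]
contact_force: [-0.5, 0.2, -0.1]
opening: 0.501
finger_force: 0.0
clock: 7.48
tool_pos: [0.4769, -0.1468, 0.051]
eef_rot: [0.993, 0.119, -0.0, -0.0]
contact_force: [0.5, 0.6, 0.4]
opening: 0.498
finger_force: 0.0
clock: 7.98
tool_pos: [0.4772, -0.1468, 0.0514]
eef_rot: [0.993, 0.119, 0.0, -0.0]
contact_force: [-0.3, 0.1, 1.1]
opening: 0.198
finger_force: 8.0
```

The offset is confirmed: the fingers now hold the knob at 17.4 mm. I'll regrip 6 mm deeper, then swing along the arc.

```bash
python3 -m jog '[[[0,0,0,0,0,0],[0,0,0,0,0,0],[0,0,0.003,0,0,0],[0,0,0.003,0,0,0],[0,0,0,0,0,0]]]' 0.034 8
python3 -m jog '[[[0,0,0,0,0,0],[0,0,0,0,0,0],[0,0,0,0,0,0]]]' 0.010 8
python3 -m jog '[[[0.0003,0.006,0,0,0,-0.05],[0.0006,0.0115,0,0,0,-0.1],[0.0006,0.0115,0,0,0,-0.1],[0.0006,0.0115,0,0,0,-0.1],[0.0006,0.0115,0,0,0,-0.1],[0.0006,0.0115,0,0,0,-0.1],[0.0006,0.0115,0,0,0,-0.1],[0.0006,0.0115,0,0,0,-0.1]]]' 0.010 8
python3 -c "
from h import *
go(0.4775,-0.1465,0.088,-76.5)
d=get_state()['tool_pos'][:2]-[.589,-.1185];print(np.linalg.norm(d),np.degrees(np.arctan2(d[1],d[0])))"
```

```text
clock: 8.6
tool_pos: [0.4769, -0.1468, 0.045]
eef_rot: [0.993, 0.119, -0.0, -0.0]
contact_force: [0.3, 0.4, 0.1]
opening: 0.383
finger_force: 0.0
clock: 8.98
tool_pos: [0.4772, -0.1469, 0.0453]
eef_rot: [0.993, 0.119, 0.0, 0.0]
contact_force: [0.6, 1.3, -0.4]
opening: 0.198
finger_force: 8.0
clock: 9.98
tool_pos: [0.5258, -0.2167, 0.0453]
eef_rot: [0.879, 0.476, -0.0, -0.0]
contact_force: [0.4, 1.0, 0.2]
opening: 0.197
finger_force: 8.0
pos [ 0.5258 -0.2167  0.0453] yaw -33.160094686179626 F [0.3916 1.0435 0.1539] t 9.975 op 0.01739006310889814 q [ 0.2414  0.8489  0.118   1.8636 -0.2076  0.4417 -0.071 ]
shift now-axes [ 0.0324 -0.0788 -0.0426] turn [-0.0005  0.0007  0.7564] shift target-axes [-0.0305 -0.0795 -0.0427]
0.1168206539263741 -122.77748880759671
```

```bash
python3 -m jog '[[[0.0006,0.0115,0,0,0,-0.1],[0.0006,0.0115,0,0,0,-0.1],[0.0006,0.0115,0,0,0,-0.1],[0.0006,0.0115,0,0,0,-0.1],[0.0006,0.0115,0,0,0,-0.1],[0.0006,0.0115,0,0,0,-0.1],[0.0006,0.0115,0,0,0,-0.1],[0.0006,0.0115,0,0,0,-0.1],[0,0,0,0,0,0],[0,0,0,0,0,0]]]' 0.010 8
python3 -m jog '[[[0,0,0,0,0,0],[0,0,0,0,0,0],[0,0,0,0,0,0],[0,0,-0.03,0,0,0],[0,0,-0.05,0,0,0],[0,0,-0.05,0,0,0],[0,0,0,0,0,0]]]' 0.05 8
python3 -c "
from h import *
go(0.4206,-0.366,0.10,-61.4)"
```

```text
clock: 11.22
tool_pos: [0.6147, -0.2343, 0.0455]
eef_rot: [0.627, 0.779, -0.0, 0.001]
contact_force: [2.9, -4.5, -1.1]
opening: 0.196
finger_force: 8.0
clock: 12.1
tool_pos: [0.6172, -0.2328, 0.1799]
eef_rot: [0.626, 0.78, 0.002, 0.004]
contact_force: [-0.6, -0.1, -0.3]
opening: 0.566
finger_force: 0.0
pos [ 0.6172 -0.2328  0.1799] yaw 12.432321150267555 F [-0.5509 -0.0828 -0.3498] t 12.1 op 0.0498999949643721 q [ 0.333   0.7515 -0.0801  1.487   0.0698  0.8971  0.4483]
shift now-axes [-0.0875 -0.2213  0.0785] turn [ 0.0092 -0.0015  1.2886] shift target-axes [-0.2364  0.0229  0.0799]
```

```bash
python3 -m jog '[[[-0.0219,-0.0553,0,0,0,0],[-0.0219,-0.0553,0,0,0,0],[-0.0219,-0.0553,0,0,0,0],[-0.0219,-0.0553,0,0,0,0],[0,0,0,0,0,0.161],[0,0,0,0,0,0.161],[0,0,0,0,0,0.161],[0,0,0,0,0,0.161],[0,0,0,0,0,0.161],[0,0,0,0,0,0.161],[0,0,0,0,0,0.161],[0,0,0,0,0,0.161]]]' 0.05
python3 -c "
from h import *
go(0.4195,-0.367,0.05,-61.4)
s=snap('scene','s5.png',crop=(160,180,440,380),k=2.8)"
```

```text
clock: 13.6
tool_pos: [0.4164, -0.3643, 0.1741]
eef_rot: [0.97, 0.245, -0.001, -0.001]
contact_force: [-0.8, 0.5, -0.7]
opening: 0.57
finger_force: 0.0
pos [ 0.4164 -0.3643  0.1741] yaw -61.653587357278724 F [-0.7792  0.4585 -0.6565] t 13.6 op 0.05024777248198941 q [ 0.4738  0.6455  0.2711  1.8251 -0.2507  0.7072 -0.1911]
shift now-axes [0.0016 0.0042 0.1241] turn [-0.0026  0.001  -0.0044] shift target-axes [0.0014 0.0039 0.1241]
```

View pics/s5.png

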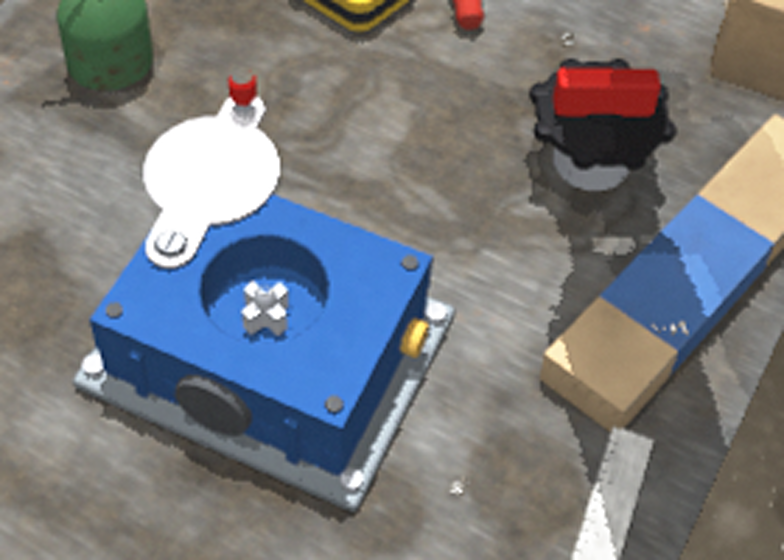

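The port is open and the cover well aside. The port mouth is at about (265,288) and the key cross at about (266,305), with arms along the image diagonals toward (253,291), (279,292), (283,316) and (252,318). Now I'll grasp the wheel.

```bash
python3 - <<'E'
from h import *
f=lambda u,v,z:px("scene",160+u/2.8,180+v/2.8,z)
np.set_printoptions(precision=4,suppress=True)
print("port",f(265,288,.070),"nose",f(266,292,.066))
E=[f(*e,.056) for e in((253,291),(279,292),(283,316),(252,318))]
print(*E); 
for a,b in((0,2),(1,3)):
    d=E[a]-E[b]; print(np.linalg.norm(d),np.degrees(np.arctan2(d[1],d[0]))%90)
for ang in range(0,90,15): print(ang,[((proj("scene",np.array([.5285,-.1325,.056])+.015*np.array([np.cos(t),np.sin(t),0]))-[160,180])*2.8).round().tolist() for t in np.radians(ang+np.array([0,90,180,270]))])
E
python3 -m jog '[[[0.0016,0.0042,0.04,0,0,0],[0,0,0.04,0,0,0],[0,0,0.02,0,0,0],[0,0,0.01,0,0,0],[0,0,0.01,0,0,0],[0,0,0,0,0,0]]]' 0.05
python3 -m jog '[[[0,0,0.006,0,0,0],[0,0,0.006,0,0,0],[0,0,0.005,0,0,0],[0,0,0.005,0,0,0],[0,0,0,0,0,0]]]' 0.05
```

```text
port [ 0.5277 -0.1231  0.07  ] nose [ 0.5273 -0.1232  0.066 ]
[ 0.5382 -0.1253  0.056 ] [ 0.5246 -0.1327  0.056 ] [ 0.5136 -0.1197  0.056 ] [ 0.5284 -0.1092  0.056 ]
0.025197684250039928 77.28485202006006
0.023734485389787886 80.87884925769384
0 [[252.0, 278.0], [260.0, 308.0], [295.0, 300.0], [287.0, 271.0]]
15 [[249.0, 284.0], [266.0, 310.0], [297.0, 295.0], [281.0, 269.0]]
30 [[248.0, 289.0], [272.0, 311.0], [299.0, 290.0], [274.0, 268.0]]
45 [[249.0, 294.0], [279.0, 310.0], [298.0, 284.0], [268.0, 269.0]]
60 [[251.0, 300.0], [285.0, 308.0], [296.0, 279.0], [262.0, 271.0]]
75 [[254.0, 304.0], [291.0, 305.0], [292.0, 275.0], [256.0, 274.0]]
clock: 14.4
tool_pos: [0.4204, -0.3681, 0.055]
eef_rot: [0.969, 0.248, -0.0, -0.0]
contact_force: [0.7, -0.7, -0.7]
opening: 0.567
finger_force: 0.0
clock: 15.02
tool_pos: [0.4203, -0.368, 0.0328]
eef_rot: [0.969, 0.247, -0.0, -0.0]
contact_force: [-0.9, 0.4, -0.5]
opening: 0.567
finger_force: 0.0
```

```bash
python3 -m jog '[[[0,0,0.004,0,0,0],[0,0,0.004,0,0,0],[0,0,0,0,0,0]]]' 0.05
python3 -m jog '[[[0,0,0.004,0,0,0],[0,0,0.003,0,0,0],[0,0,0,0,0,0]]]' 0.05
python3 -m jog '[[[0,0,0,0,0,0],[0,0,0,0,0,0],[0,0,0,0,0,0],[0,0,0,0,0,0]]]' 0.010 30
python3 - <<'E'
from h import *
for n in("top","scene"):
    s=snap(n,n+"6.png"); h=cv2.cvtColor(s["frame"],cv2.COLOR_RGB2HSV)
    c=proj(n,[.5285,-.1325,.07]).round().astype(int); print(n,"predicted",c)
    m=cv2.inRange(h,(105,120,60),(125,255,255))
    sub=m[c[1]-30:c[1]+34,c[0]-34:c[0]+34]
    print("\n".join("".join("#" if v else "." for v in r) for r in sub[::2,:]))
E
```

```text
clock: 15.4
tool_pos: [0.4204, -0.368, 0.0249]
eef_rot: [0.969, 0.247, -0.0, -0.0]
contact_force: [-0.8, -0.6, -0.8]
opening: 0.566
finger_force: 0.0
clock: 15.78
tool_pos: [0.4205, -0.3682, 0.0182]
eef_rot: [0.969, 0.247, 0.0, -0.0]
contact_force: [-0.8, -0.7, 0.1]
opening: 0.567
finger_force: 0.0
clock: 16.27
tool_pos: [0.4207, -0.3684, 0.0182]
eef_rot: [0.969, 0.247, 0.0, 0.0]
contact_force: [-0.1, -0.1, -0.2]
opening: 0.202
finger_force: 29.7
top predicted [194 223]
###################.................................................
####################................................................
######################................###...........................
###########################################.........................
#############################################.......................
################################################....................
####################################################................
################################################################....
#################################################################...
####
[... 3116 characters left out ...]
##########
########################...............#############################
########################................############################
########################.......##.......############################
##########################..#######...##############################
####################################################################
####################################################################
####################################################################
####################################################################
####################################################################
####################################################################
```

The wheel is gripped (17.8 mm opening). I'll make one enlarged composite of the port from both cameras.

Run:
```python
import cv2,numpy as np
a=cv2.imread("pics/top6.png")[195:255,164:224]; b=cv2.imread("pics/scene6.png")[250:310,225:285]
f=lambda i:cv2.convertScaleAbs(cv2.resize(i,(400,400),interpolation=cv2.INTER_CUBIC),alpha=1.3)
cv2.imwrite("pics/c6.png",np.hstack([f(a),f(b)]))
```

```text
(no output)
```

View pics/c6.png

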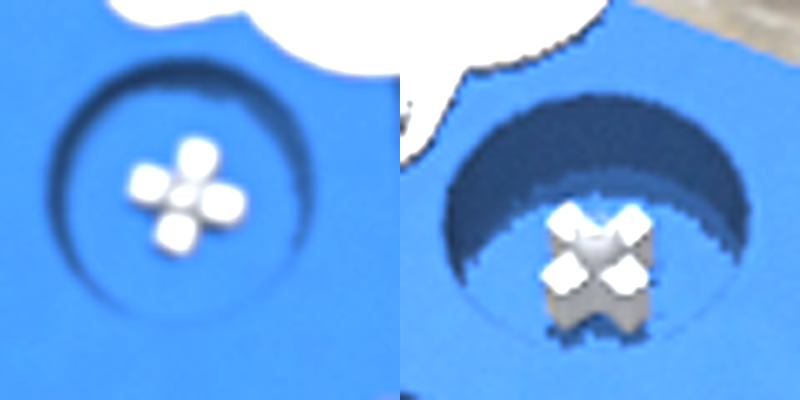

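Left (top view): rim from x 47 to 313 and y 57 to 325; key ends at (197,138), (246,205), (178,254) and (128,185). Right (scene view): rim centre at about (597,220), key-top centre at about (597,248), ends at (560,212), (638,214), (633,286) and (556,284).

Run:
```python
from h import *
np.set_printoptions(precision=4,suppress=True)
k=60/400
T=lambda u,v,z:px("top",164+u*k-.4,195+v*k-.4,z); S=lambda u,v,z:px("scene",225+(u-400)*k-.4,250+v*k-.4,z)
print("rim",T(180,191,.07),S(597,220,.07)); print("keys",T(187,196,.056),S(597,248,.056))
for F,e in((T,[(197,138),(246,205),(178,254),(128,185)]),(S,[(560,212),(638,214),(633,286),(556,284)])):
    e=[F(*q,.056) for q in e]
    for a in(0,1): d=e[a]-e[a+2]; print(np.linalg.norm(d),np.degrees(np.arctan2(d[1],d[0]))%90)
# both-view triangulation of rim & wheel, with z free
def tri(ut,us):
    from scipy.optimize import least_squares
    r=least_squares(lambda P:np.r_[proj("top",P)-ut,proj("scene",P)-us],[.53,-.13,.07]);return r.x,r.fun
print(tri([164+180*k-.4,195+191*k-.4],[225+197*k-.4,250+220*k-.4]))
print(tri([262/1.4-.2,267/1.4-.2],[310/1.4-.2,374/1.4-.2]))
print(tri([454/1.4-.2,391/1.4-.2],[527/1.4-.2,292/1.4-.2]))
```

```text
rim [ 0.5289 -0.1255  0.07  ] [ 0.5287 -0.1231  0.07  ]
keys [ 0.5289 -0.1256  0.056 ] [ 0.5297 -0.1238  0.056 ]
0.033515396175863285 80.8777594171832
0.03407008273407725 79.3230131336473
0.02876995058330543 71.871524854624
0.02849960178002529 77.4512359422019
(array([ 0.5296, -0.1249,  0.0668]), array([-0.094 , -0.2161,  0.2015,  0.0425]))
(array([ 0.5907, -0.1189,  0.0738]), array([-0.0748, -0.164 ,  0.1554,  0.0373]))
(array([ 0.4217, -0.3704,  0.0784]), array([-0.1798, -0.4865,  0.513 ,  0.0617]))
```

```bash
python3 - <<'E'
from h import *
np.set_printoptions(precision=4,suppress=True)
for n in("top0","scene0"):
    im=cv2.imread("pics/%s.png"%n); h=cv2.cvtColor(im,cv2.COLOR_BGR2HSV)
    m=cv2.inRange(h,(0,180,190),(8,255,255))|cv2.inRange(h,(174,180,190),(180,255,255))
    c=[c for c in cv2.findContours(m,0,2)[0] if cv2.contourArea(c)>200]
    for q in c:
        r=cv2.minAreaRect(q)
        if not(400<r[0][0]<600): continue
        b=cv2.boxPoints(r)/1.4-.2; nn=n[:-1]; B=np.array([px(nn,*p,.087) for p in b]); print(n,r[0],B.mean(0),[ (np.linalg.norm(B[i]-B[i+1]),np.degrees(np.arctan2(*(B[i]-B[i+1])[1::-1]))%180) for i in(0,1)])
E
python3 -m jog '[[[0,0,-0.02,0,0,0],[0,0,-0.04,0,0,0],[0,0,-0.06,0,0,0],[0,0,0,0,0,0],[0,0,0,0,0,0]]]' 0.010 40
python3 -c "
from h import *
go(0.529,-0.1245,0.138,-11.5)"
```

```text
top0 (453.1236267089844, 391.2977600097656) [ 0.4208 -0.3682  0.087 ] [(np.float64(0.017355860810512724), np.float64(120.37268728294134)), (np.float64(0.06529554020989138), np.float64(30.479674001371457))]
top0 (513.0399780273438, 282.219970703125) [ 0.5624 -0.4537  0.087 ] [(np.float64(0.07391855892595363), np.float64(125.44259014782246)), (np.float64(0.015925991369532478), np.float64(34.282253487263795))]
scene0 (528.0, 290.4999694824219) [ 0.4205 -0.3652  0.087 ] [(np.float64(0.015883557056475234), np.float64(114.95255759350721)), (np.float64(0.0649978264217779), np.float64(31.16205035155605))]
scene0 (455.91998291015625, 239.43997192382812) [ 0.545  -0.4031  0.087 ] [(np.float64(0.016049419134866023), np.float64(43.07906742238022)), (np.float64(0.07622276084845415), np.float64(122.81627163181068))]
clock: 17.0
tool_pos: [0.4197, -0.3669, 0.1372]
eef_rot: [0.969, 0.248, -0.001, -0.001]
contact_force: [-0.0, -0.1, -5.4]
opening: 0.202
finger_force: 39.7
pos [ 0.4197 -0.3669  0.1372] yaw -61.33671740152698 F [-0.032  -0.1195 -5.4358] t 17.0 op 0.017781291554058627 q [ 0.4894  0.703   0.2489  1.8456 -0.2749  0.6293 -0.1649]
shift now-axes [ 0.2122 -0.1603 -0.0005] turn [-0.0029 -0.0007 -0.8698] shift target-axes [ 0.2594  0.0588 -0.0008]
```

```bash
python3 -m jog '[[[0.0423,-0.0319,0,0,0,0],[0.0423,-0.0319,0,0,0,0],[0.0423,-0.0319,0,0,0,0],[0.0423,-0.0319,0,0,0,0],[0.0423,-0.0319,0,0,0,0],[0,0,0,0,0,-0.145],[0,0,0,0,0,-0.145],[0,0,0,0,0,-0.145],[0,0,0,0,0,-0.145],[0,0,0,0,0,-0.145],[0,0,0,0,0,-0.145],[0,0,0,0,0,0]]]' 0.010 40
python3 -m jog '[[[0,0,0,0,0,0],[0,0,0,0,0,0]]]' 0.010 40
python3 -c "
from h import *
go(0.529,-0.1255,0.09,-11.5)"
```

```text
clock: 18.5
tool_pos: [0.5279, -0.1265, 0.1363]
eef_rot: [0.775, 0.632, -0.001, -0.002]
contact_force: [-0.8, 0.0, -4.9]
opening: 0.2
finger_force: 39.7
clock: 18.75
tool_pos: [0.5294, -0.1267, 0.1378]
eef_rot: [0.775, 0.632, -0.0, -0.0]
contact_force: [-0.0, -0.5, -3.4]
opening: 0.2
finger_force: 39.7
pos [ 0.5294 -0.1267  0.1378] yaw -11.58501505480595 F [-0.0081 -0.4814 -3.3942] t 18.75 op 0.017583093991044834 q [ 0.1123  0.6727  0.063   1.8802 -0.0704  0.5918  0.0179]
shift now-axes [ 0.0011 -0.0006  0.0478] turn [-0.0011  0.     -0.0015] shift target-axes [ 0.0011 -0.0006  0.0478]
```

```bash
python3 -m jog '[[[0.0011,-0.0006,0.018,0,0,0],[0,0,0.018,0,0,0],[0,0,0.008,0,0,0],[0,0,0,0,0,0]]]' 0.010 40
python3 -m jog '[[[0,0,0.004,0,0,0],[0,0,0.004,0,0,0],[0,0,0,0,0,0]]]' 0.010 40
python3 -m jog '[[[0,0,0.004,0,0,0],[0,0,0.002,0,0,0],[0,0,0,0,0,0]]]' 0.010 40
python3 -m jog '[[[0,0,0.002,0,0,0],[0,0,0.002,0,0,0],[0,0,0,0,0,0]]]' 0.010 40
```

```text
clock: 19.25
tool_pos: [0.5291, -0.1256, 0.094]
eef_rot: [0.775, 0.632, -0.0, -0.0]
contact_force: [0.7, 0.1, -3.8]
opening: 0.198
finger_force: 39.7
clock: 19.62
tool_pos: [0.5292, -0.1257, 0.0862]
eef_rot: [0.775, 0.633, -0.0, -0.0]
contact_force: [-1.5, -0.7, -5.3]
opening: 0.201
finger_force: 39.7
clock: 20.0
tool_pos: [0.5292, -0.1257, 0.0801]
eef_rot: [0.774, 0.633, -0.0, -0.0]
contact_force: [0.0, 0.5, -4.3]
opening: 0.199
finger_force: 39.7
clock: 20.38
tool_pos: [0.5292, -0.1256, 0.0761]
eef_rot: [0.774, 0.633, -0.0, -0.0]
contact_force: [-0.6, -0.0, -5.3]
opening: 0.197
finger_force: 39.7
```

```bash
python3 -m jog '[[[0,0,0.002,0,0,0],[0,0,0.002,0,0,0],[0,0,0,0,0,0]]]' 0.010 40
python3 -m jog '[[[0,0,0.002,0,0,0],[0,0,0,0,0,0]]]' 0.010 40
```

```text
clock: 20.75
tool_pos: [0.5293, -0.1255, 0.0721]
eef_rot: [0.774, 0.633, 0.0, -0.0]
contact_force: [-0.4, 0.5, -4.5]
opening: 0.202
finger_force: 39.7
clock: 21.0
tool_pos: [0.5294, -0.1255, 0.0702]
eef_rot: [0.774, 0.633, 0.0, -0.0]
contact_force: [0.9, 0.5, -5.6]
opening: 0.198
finger_force: 39.7
```

Already 4 mm below the key tops with no contact force, so the splines are engaged. I'll keep lowering to the seat.

```bash
python3 -m jog '[[[0,0,0.003,0,0,0],[0,0,0.003,0,0,0],[0,0,0.003,0,0,0],[0,0,0,0,0,0]]]' 0.010 40
python3 -m jog '[[[0,0,0.002,0,0,0],[0,0,0.002,0,0,0],[0,0,0.001,0,0,0],[0,0,0,0,0,0]]]' 0.010 40
```

```text
clock: 21.5
tool_pos: [0.5292, -0.1255, 0.0609]
eef_rot: [0.774, 0.633, -0.0, -0.0]
contact_force: [-0.1, 0.4, -5.5]
opening: 0.201
finger_force: 39.7
clock: 22.0
tool_pos: [0.5294, -0.1256, 0.0563]
eef_rot: [0.774, 0.633, 0.0, -0.0]
contact_force: [0.2, 1.4, -3.5]
opening: 0.2
finger_force: 39.7
```

```bash
python3 -m jog '[[[0,0,0.001,0,0,0],[0,0,0.001,0,0,0],[0,0,0,0,0,0]]]' 0.010 40
```

```text
clock: 22.38
tool_pos: [0.5296, -0.1254, 0.0562]
eef_rot: [0.774, 0.633, 0.001, 0.0]
contact_force: [-2.9, 3.3, 14.6]
opening: 0.203
finger_force: 39.7
```

It stopped at exactly the expected height (0.0562) with 15–20 N, so it is seated. Release and retreat.

```bash
python3 -m jog '[[[0,0,-0.0015,0,0,0],[0,0,0,0,0,0]]]' 0.010 40
python3 -m jog '[[[0,0,0,0,0,0],[0,0,0,0,0,0],[0,0,0,0,0,0],[0,0,0,0,0,0]]]' 0.045 10
python3 -m jog '[[[0,0,-0.01,0,0,0],[0,0,-0.02,0,0,0],[0,0,-0.04,0,0,0],[0,0,-0.05,0,0,0],[-0.05,0,0,0,0,0],[-0.06,0,0,0,0,0],[-0.06,0,0,0,0,0],[-0.06,0,0,0,0,0],[0,0,0,0,0,0]]]' 0.045
python3 -c "
from h import *
snap('scene','s9.png',crop=(160,180,440,380),k=2.8)"
```

```text
clock: 22.62
tool_pos: [0.5296, -0.1254, 0.0562]
eef_rot: [0.774, 0.633, 0.0, 0.0]
contact_force: [-0.8, 3.3, 5.3]
opening: 0.198
finger_force: 39.7
clock: 23.12
tool_pos: [0.5301, -0.1264, 0.0561]
eef_rot: [0.775, 0.632, 0.0, 0.001]
contact_force: [1.9, -1.4, 3.5]
opening: 0.512
finger_force: 2.2
clock: 24.25
tool_pos: [0.4791, -0.3573, 0.1757]
eef_rot: [0.778, 0.629, -0.002, 0.0]
contact_force: [-0.1, 0.8, -0.3]
opening: 0.51
finger_force: 0.0
```

View pics/s9.png

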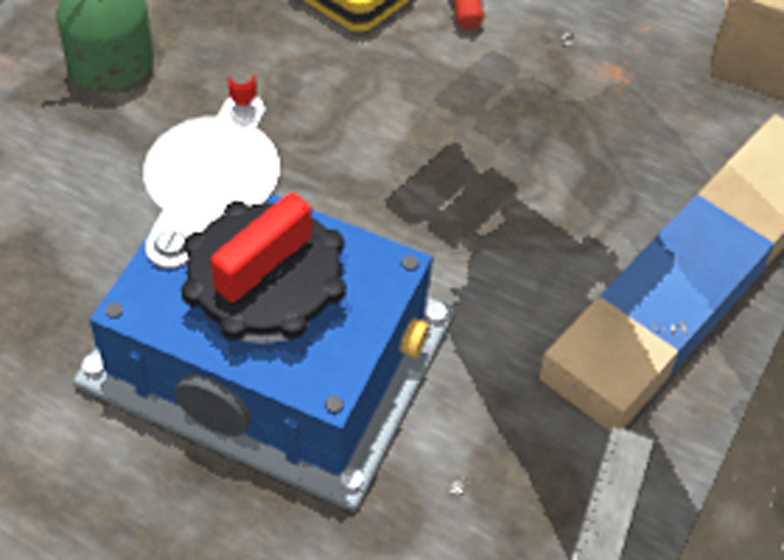

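The wheel sits level in the port, with the grip centre at about (263,248) and the disc low over the case. The cover is aside and the gripper is clear.

```bash
python3 -c "
from plant import *
print(finish_job())"
```

```text
the job is handed in; nothing more can be done
None
```

The cover is swung aside (about 1.6 rad estimated), and the hand wheel is on the splines, seated fully home and released, with the tape measure untouched; I handed the job in at about 24 s, and no verdict came back.

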